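# Put the play beaker away in the counter drawer

## Task

Pull the drawer of the plywood counter unit right out to its stop and lower the loose wooden beaker upright into the one standing in the drawer, so that it just rests in it without being dropped or pressed tight. Let go of it, then slide the drawer fully shut with both beakers still upright inside. Move the drawer smoothly, without slamming it, and leave the mug and the toy car where they are.

Things in the scene. Friction and masses are not known exactly. Their poses are not given: they have to be found in the camera images.
- drawer (a joint): how far the drawer is pulled out of the counter unit, in m: 0 fully shut, 0.18 at its stop. It runs level along the unit's own -x direction, with about 2 N of friction, and stays where it is left; it may start up to 20 mm ajar.
- unit: plywood counter unit fixed on the counter, 280 mm deep (x, drawer front included), 260 mm wide (y), 240 mm high: one deep drawer over an open cubby of books. Origin: centre of its underside; z up. The drawer comes out of its -x side. The shut drawer's front panel (18 mm thick) has its outer face 140 mm from the origin, its top 2 mm below the unit's top. Underside of the unit's top: 225 mm up.
- handle (a point): middle of the drawer's bar handle, a level steel bow of 10 mm round bar, 128 mm long parallel to the front panel; the bar's centre is 45 mm out from the front panel (40 mm clear gap behind it, open from above) and 30 mm below the unit's top. Moves with the drawer; axes as the unit's.
- compartment (a point): middle of the floor (90 mm above the counter) of the drawer's front compartment: 179 mm long from the inside of the front panel (top 238 mm above the counter) to a low divider (top at 150 mm), 202 mm wide between 9 mm side walls (tops at 162 mm). Behind the divider, boxed card games on edge, up to 198 mm. Moves with the drawer; axes as the unit's.
- beaker_in_drawer: turned wooden beaker, tapered, no handle, standing mouth up and loose on the floor of the drawer's front compartment, hidden until the drawer is open. 76 mm high, 66 mm across the rim, 45 mm across the foot, wall 5 mm, about 0.09 kg. Origin: centre of the underside; z up through the mouth.
- loose_beaker: the same beaker (76 mm high, 66 mm across the rim, 45 mm across the foot, straight taper, wall 5 mm, about 0.09 kg), standing mouth up on the counter. Origin: centre of the underside; z up through the mouth. Nested, it rests on the taper by its own weight with its origin 40 mm (39 to 41) above the other's origin, so its top 40 mm stands out of the other's rim.
- mug: bystander on the counter: round straight-sided wooden mug with a handle towards its +y, 72 mm across, 75 mm high, loose. Origin: centre of the underside.
- toy_car: bystander on the counter: wooden toy car, 115 mm long (x), 64 mm wide (y), 62 mm high, loose. Origin: centre of the underside, at wheel bottom.

How it is judged:
By the outcome, as a careful person would: the job done as asked, in the order asked, and still so for the second after the job is handed in, with the robot touching nothing.
It also fails if it takes over 67 s, if anything falls off the work surface, if the arm or the gripper's body presses on something with over 40 N, if the wrist force passes 120 N, or if a joint passes its speed limit or range.

## Robot

A 7-joint arm with a two-finger parallel gripper is mounted at the origin on the work surface. World frame = base frame: x ahead of the robot, y to its left, z up, the work surface at z = 0. Lengths are in m, angles in degrees, forces in N, time in s.
With the tool pointing down it reaches from about 0.425 to 0.95 m from the base axis. Payload 16.7 kg.
Tool frame: the origin (TCP) lies at the very end of the fingers, on their centre line; the grasp point (between the pads) lies 19 mm behind it (r.grasp_offset is the z of the grasp point in the tool frame, in m); z points along the fingers, y is the line along which they close (so a half turn about z gives the same grasp; the last joint's range is limited). The gripper opens to 94 mm and grips with 3 to 60 N. Pads are 16 mm wide; open, the fingers measure 119 mm over their backs; the gripper's body (75 mm by 177 mm) begins 78 mm behind the grasp point.
Start: joints at [-85.399, 24.414, 4.234, 92.017, -1.954, 63.644, -3.845], TCP at [0.154, 0.657, 0.205] pointing down, gripper open.
Joint ranges: [-163.25, 163.25], [-28.42, 122.38], [-70.27, 78.77], [12.13, 141.07], [-58.53, 238.53], [9.26, 117.41], [-156.51, 156.51]. Speed limits (degrees/s): [108.29, 108.29, 136.94, 136.94, 172.46, 172.46, 172.46].

## Interface

Orientations are given as a 3x3 rotation matrix whose columns are the frame's x, y, z axes.
In Python, from rig import r, eyes gives the robot as it stands (r), with the cameras (eyes).
- The arm moves only by the shell command python3 inch.py [FORCE], which reads ROWS from standard input. ROWS is a JSON list that holds a single list of rows (three levels of brackets), with 1 to 8 rows, each of 5 numbers: the finger opening in m, then dx, dy, dz in normalised numbers (1 is 0.4 m), then a turn about the tool's z in parts of the range, where 1.0 means 180 degrees; each row is the pose to reach, as a shift and turn from the pose commanded when the command began, along the tool's axes at that moment; what a row does not reach only later rows make up. A row lasts 1/12 s, in which the tool goes at most 0.0417 m and 7.16 degrees, less where a joint would pass 70% of its speed; a pose out of reach is approached as far as the arm can. The fingers move at their own pace and stop on an object; FORCE is the grip in N (left out, the last holds). Time passes only in rows, so rows that do not move let the fingers close. It prints the time, the measured TCP pose, the force, the opening and the grip force at its end. Input that does not fit is refused with a message, and nothing moves.
- r.read_state(): the state, without advancing time (a new reading comes with each control period).
- eyes.grab_frame(name): name is "side" or "top"; returns the picture (384x512x3 uint8, red, green, blue); there is no depth.
- eyes.camera_model(name): a dict with "fx", "fy", "cx", "cy" (pixels), "rvec" (rotation vector, rad) and "tvec" (3), from world to camera coordinates, as OpenCV has them. Camera axes: x right, y down, z forward; pixel columns grow to the right and rows downward; lengths in m; the calibration is good to about 2 mm. A picture is of the moment at which its call begins. camera_model takes no time and is no camera call.
- r.finish_job(): hands the job in; it is judged then, once.
The state is a dict: "clock": time; "joint_positions": joint angles; "qd": joint speeds; "joint_efforts": joint torques, N m; "ee_pos": TCP position; "eef_rot": TCP orientation; "force": force on the tool from outside, world axes, zero at the start; "moment": the same for the moment, N m; "opening": finger opening in m; "grip_force": force on a finger pad.
Only numpy, scipy, OpenCV 4.12 (cv2) and the standard library are available. Lean on these libraries where they do the work, as an engineer would, in place of code of your own. Each camera call takes 0.05 s, during which the arm holds its last target. There are 200 camera calls.

## Working session

There is one attempt and no reset: what is moved stays moved. The work goes in short steps, Python scripts to look and compute and a shell command to move; the robot and the scene stay as the last step left them, time stands still between calls to the robot, and variables do not carry over. Pictures are saved under pics/ and viewed, at most 10 in all, crops included, and the job is handed in when it is done.

```bash
ls; mkdir -p pics; python3 - <<'E'
from rig import r, eyes
import cv2
for n in("side","top"):
    cv2.imwrite(f"pics/{n}0.png",eyes.grab_frame(n)[:,:,::-1]); print(n,eyes.camera_model(n))
s=r.read_state();print(s["clock"],s["ee_pos"],s["eef_rot"],s["opening"],s["force"],r.grasp_offset)
E
```

```text
inch.py
pics
rig.py
side {'fx': 401.55470986969954, 'fy': 401.55470986969954, 'cx': 252.85447468936786, 'cy': 196.08341154482397, 'rvec': array([ 1.74513185,  2.33253657, -0.38131665]), 'tvec': array([ 0.10444646, -0.45145213,  1.46063592])}
top {'fx': 391.6271428176613, 'fy': 391.6271428176613, 'cx': 256.85040527743087, 'cy': 189.63191413412443, 'rvec': array([ 2.15058866, -2.11139746,  0.1453354 ]), 'tvec': array([0.06533847, 0.55768228, 1.19043214])}
0.1 [0.15369824 0.65687754 0.20489388] [[-9.73716848e-01  2.27761885e-01 -1.53179960e-04]
 [ 2.27761913e-01  9.73716222e-01 -1.10906929e-03]
 [-1.03449900e-04 -1.11480801e-03 -9.99999373e-01]] 0.09440137450983577 [-0.14474887 -0.4861852   1.62820701] -0.0188
```

View pics/side0.png

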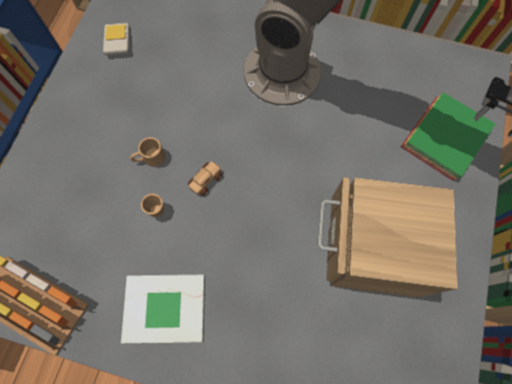

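View pics/top0.png

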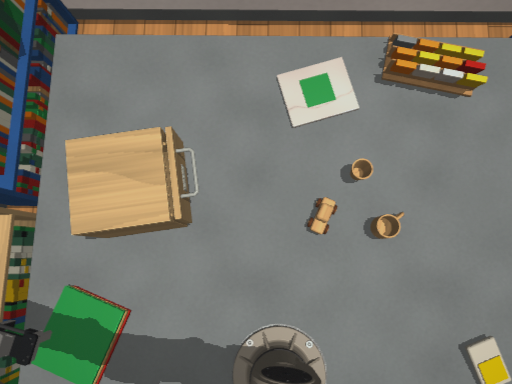

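```bash
cat > h.py <<'E'
import cv2,numpy as np
from rig import r, eyes
def P(n):
    c=eyes.camera_model(n);K=np.array([[c["fx"],0,c["cx"]],[0,c["fy"],c["cy"]],[0,0,1]]);R=cv2.Rodrigues(np.array(c["rvec"]))[0]
    return K@np.c_[R,np.array(c["tvec"])]
def tri(a,b): # side px, top px -> point, reprojection error
    a=np.array(a,float);b=np.array(b,float)
    X=cv2.triangulatePoints(P("side"),P("top"),a.reshape(2,1),b.reshape(2,1)).ravel();X=X[:3]/X[3]
    return X,np.linalg.norm(proj("side",X)-a),np.linalg.norm(proj("top",X)-b)
def proj(n,X):
    p=P(n)@np.append(X,1);return p[:2]/p[2]
def onplane(n,px,z): # point at height z
    M=P(n);H=np.c_[M[:,0],M[:,1],M[:,2]*z+M[:,3]];q=np.linalg.solve(H,[px[0],px[1],1]);return q[:2]/q[2]
E
python3 - <<'E'
import cv2,numpy as np
s=cv2.imread("pics/side0.png");t=cv2.imread("pics/top0.png")
def c(i,x,y,w,h,k):return cv2.resize(i[y:y+h,x:x+w],None,fx=k,fy=k,interpolation=cv2.INTER_CUBIC)
a=np.hstack([c(s,312,172,160,130,2.5),c(t,52,118,160,130,2.5)])
b=np.hstack([c(s,130,130,100,68+20,2.5*1.0),c(t,300,150,100,88,2.5)])
b=np.hstack([c(s,130,132,100,65,4),c(t,310,152,100,65,4)])
cv2.imwrite("pics/c0.png",np.vstack([a,b]));print(np.vstack([a,b]).shape)
E
```

```text
(585, 800, 3)
```

View pics/c0.png

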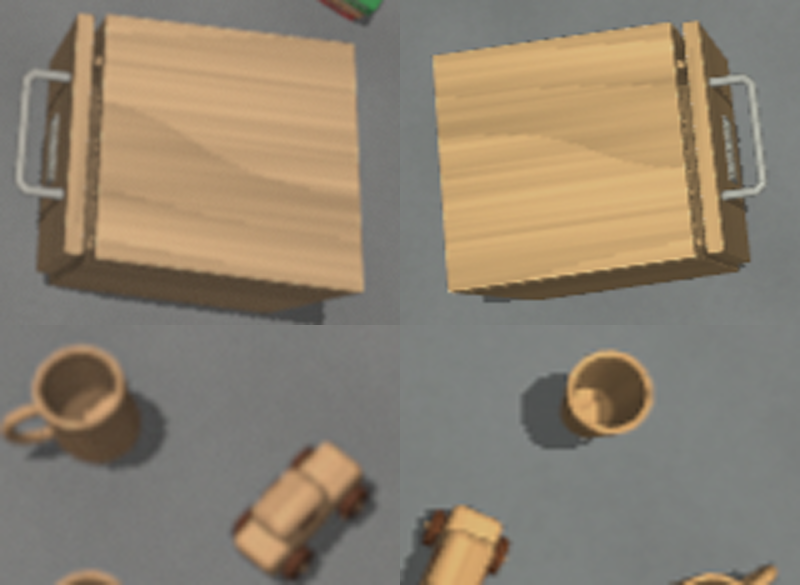

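```bash
cat >> h.py <<'E'
def circ(c,z,rad,n=48):
    a=np.linspace(0,2*np.pi,n);return np.c_[c[0]+rad*np.cos(a),c[1]+rad*np.sin(a),np.full(n,z)]
def hullc(n,X):
    pts=np.r_[circ(X,X[2],.0225),circ(X,X[2]+.076,.033)]
    h=cv2.convexHull(np.array([proj(n,p) for p in pts],np.float32));m=cv2.moments(h);return np.array([m["m10"],m["m01"]])/m["m00"],m["m00"]
E
python3 - <<'E'
from h import *
from scipy.optimize import least_squares
S=lambda x,y:(312+x/2.5-.3,172+y/2.5-.3); T=lambda x,y:(52+x/2.5-.3,118+y/2.5-.3)
C=[tri(S(*a),T(*b)) for a,b in [((354,43),(48,291)),((363,291),(34,56)),((105,17),(297,258)),((95,260),(271,24)),((32,75),(363,188)),((21,190),(350,80))]]
for c in C: print(*[np.round(v,4) for v in c])
c=[x[0] for x in C]
print("sides",np.linalg.norm(c[0]-c[1]),np.linalg.norm(c[2]-c[3]),np.linalg.norm(c[0]-c[2]),np.linalg.norm(c[4]-c[5]))
for a,b in((0,1),(2,3),(4,5)): d=c[b]-c[a];print("ang",np.degrees(np.arctan2(d[1],d[0])))
for a,b in((0,2),(1,3)): d=c[b]-c[a];print("ang-x",np.degrees(np.arctan2(d[1],d[0])))
# beaker masks
m={}
for n,(x,y,w,h) in {"side":(135,188,35,32),"top":(344,152,36,36)}.items():
    i=cv2.imread(f"pics/{n}0.png").astype(int)[y:y+h,x:x+w]
    k=((i[:,:,2]-i[:,:,0])>22).astype(np.uint8)
    cs=max(cv2.findContours(k,0,2)[0],key=cv2.contourArea);k2=cv2.drawContours(k*0,[cv2.convexHull(cs)],-1,1,-1)
    v,u=np.nonzero(k2);m[n]=np.array([u.mean()+x,v.mean()+y]);print(n,m[n],len(u))
f=lambda X:np.r_[hullc("side",X)[0]-m["side"],hullc("top",X)[0]-m["top"]]
s=least_squares(f,[.55,-.2,0],x_scale=.1,diff_step=1e-4);print("beaker",s.x,s.fun,[hullc(n,s.x)[1] for n in m])
s2=least_squares(lambda X:f([X[0],X[1],0]),[.55,-.2],x_scale=.1,diff_step=1e-4);print("z=0",s2.x,s2.fun)
E
```

```text
[0.3992 0.5561 0.2431] 0.297 0.3175
[0.6536 0.5981 0.2389] 0.5009 0.475
[0.4393 0.2995 0.2307] 0.325 0.3487
[0.6963 0.3424 0.2302] 0.3838 0.3654
[0.5182 0.2388 0.2094] 1.1522 1.1998
[0.6415 0.2585 0.2016] 0.595 0.5852
sides 0.2579524871057311 0.26051328241679156 0.25996451387197256 0.12508429293537246
ang 9.370836396512884
ang 9.486184629958988
ang 9.077315059568512
ang-x -81.10808095955957
ang-x -80.53569471996269
side [151.85585586 204.49774775] 444
top [361.30166271 169.01662708] 421Traceback (most recent call last):
  File "<stdin>", line 18, in <module>
    return func(*args, **kwargs)
    result = trf(vector_fun.fun, vector_fun.jac, x0, f0, J0, lb, ub, ftol, xtol,
                 gtol, max_nfev, x_scale, loss_function, tr_solver,
                 tr_options.copy(), verbose, callback=callback_wrapped)
    return trf_no_bounds(
        fun, jac, x0, f0, J0, ftol, xtol, gtol, max_nfev, x_scale,
        loss_function, tr_solver, tr_options, verbose, callback=callback)
    J = jac(x)
    self._update_jac()
    ~~~~~~~~~~~~~~~~^^
    self.J = self.jac_wrapped(xp_copy(self.x), f0=sel
[... 782 characters left out ...]
st_1d(self.fun(x))
                         ~~~~~~~~^^^
    return self.f(x, *self.args, **self.kwargs)
           ~~~~~~^^^^^^^^^^^^^^^^^^^^^^^^^^^^^^
  File "<stdin>", line 17, in <lambda>
  File "h.py", line 18, in hullc
    h=cv2.convexHull(np.array([proj(n,p) for p in pts],np.float32));m=cv2.moments(h);return np.array([m["m10"],m["m01"]])/m["m00"],m["m00"]
                               ~~~~^^^^^
  File "h.py", line 11, in proj
    p=P(n)@np.append(X,1);return p[:2]/p[2]
      ~^^^
  File "h.py", line 4, in P
    c=eyes.camera_model(n);K=np.array([[c["fx"],0,c["cx"]],[0,c["fy"],c["cy"]],[0,0,1]]);R=cv2.Rodrigues(np.array(c["rvec"]))[0]
ValueError: time passes only in moves, steps and waits
```

```bash
sed -i 's/^def P(n)/from functools import lru_cache\n@lru_cache\ndef P(n)/' h.py
cat >> h.py <<'E'
from scipy.optimize import least_squares
def fitb(m,x0,hull=None):
    f=lambda X:np.concatenate([hullc(n,X)[0]-m[n] for n in m])
    g=lambda F,x:least_squares(F,x,x_scale=.1,diff_step=1e-3)
    s=g(f,x0);t=g(lambda X:f([X[0],X[1],x0[2]]),x0[:2]);return s.x,s.fun,t.x,t.fun
E
python3 - <<'E'
from h import *
m={"side":(151.856,204.498),"top":(361.302,169.017)}
x=fitb(m,[.55,-.2,0.001]);print(x,[hullc(n,x[0])[1] for n in m])
print("mug/car at z~.05",onplane("top",(388,226),.06),onplane("top",(322,215),.05),onplane("side",(150,147),.07),onplane("side",(205,177),.05))
E
```

```text
(array([ 0.622582  , -0.24739397,  0.00685335]), array([ 0.11927636,  0.02318888,  0.12017747, -0.02698204]), array([ 0.6225238 , -0.24899728]), array([0.07223975, 0.44397768, 0.17827501, 0.38860115])) [436.9106029162649, 404.42555201170035]
mug/car at z~.05 [ 0.44847542 -0.32678341] [ 0.47939124 -0.12786536] [ 0.44493368 -0.32132351] [ 0.48582787 -0.12492686]
```

The rows are not in the units I measure in: shifts go in shares of 0.4 m and turns go in shares of 180 degrees. I convert before sending: -0.17 m / 0.4 = -0.425, -0.13 m / 0.4 = -0.325, -22.4 degrees / 180 = -0.1244.

```bash
cat >> h.py <<'E'
def go(x,y,z,ang=None): # print local shift to TCP target; ang = world angle of tool y
    s=r.read_state();R=np.array(s["eef_rot"]);d=R.T@(np.array([x,y,z])-s["ee_pos"]);a=np.degrees(np.arctan2(R[1,1],R[0,1]))
    print("shift",d.round(4),"tool y angle",a.round(2),"" if ang is None else ("turn",round((a-ang+90)%180-90,2)),"force",np.round(s["force"],1),"open",round(s["opening"],4),"t",s["clock"])
E
echo '[[[0.034, 0, 0, -0.325, -0.1244], [0.034, 0, 0, -0.325, -0.1244], [0.034, 0, 0, -0.325, -0.1244], [0.034, 0, 0, -0.325, -0.1244], [0.034, -0.425, -0.25, -0.325, -0.1244], [0.034, -0.425, -0.25, -0.325, -0.1244], [0.034, -0.425, -0.25, -0.325, -0.1244], [0.034, -0.425, -0.25, -0.325, -0.1244]]]' | python3 inch.py
python3 -c "from h import *;go(.580,.249,.335,99.3)"
```

```text
clock: 0.77
ee_pos: [0.2754, 0.5406, 0.3352]
eef_rot: [[-0.987, -0.161, -0.0], [-0.161, 0.987, -0.0], [0.0, -0.0, -1.0]]
force: [0.5, 0.2, 0.8]
opening: 0.0435
grip_force: 0.0
shift [-2.538e-01 -3.367e-01  2.000e-04] tool y angle 99.24 ('turn', np.float64(-0.06)) force [0.5 0.2 0.8] open 0.0435 t 0.7667
```

To row units: -0.25 m / 0.4 = -0.625, -0.2 m / 0.4 = -0.5.

```bash
echo '[[[0.034, -0.5, -0.625, 0, 0], [0.034, -0.5, -0.625, 0, 0], [0.034, -0.5, -0.625, 0, 0], [0.034, -0.5, -0.625, 0, 0], [0.034, -0.5, -0.625, 0, 0], [0.034, -0.5, -0.625, 0, 0], [0.034, -0.5, -0.625, 0, 0], [0.034, -0.5, -0.625, 0, 0]]]' | python3 inch.py >/dev/null; echo '[[[0.034, -0.05, -0.075, 0, 0], [0.034, -0.05, -0.075, 0, 0], [0.034, -0.05, -0.075, 0, 0]]]' | python3 inch.py
python3 -c "from h import *;go(.580,.249,.26,99.3)"
```

```text
clock: 1.68
ee_pos: [0.5376, 0.2991, 0.3351]
eef_rot: [[-0.988, -0.156, -0.0], [-0.156, 0.988, -0.001], [0.0, -0.001, -1.0]]
force: [-0.8, 0.4, -0.3]
opening: 0.0338
grip_force: 0.0
shift [-0.034  -0.0561  0.0751] tool y angle 99.0 ('turn', np.float64(-0.3)) force [-0.8  0.4 -0.3] open 0.0338 t 1.6833
```

To row units: 0.06 m / 0.4 = 0.15, -0.056 m / 0.4 = -0.14.

```bash
echo '[[[0.034, -0.085, -0.14, 0, 0], [0.034, -0.085, -0.14, 0, 0], [0.034, -0.085, -0.14, 0.15, 0], [0.034, -0.085, -0.14, 0.15, 0], [0.034, -0.085, -0.14, 0.15, 0], [0.034, -0.085, -0.14, 0.15, 0]]]' | python3 inch.py
python3 - <<'E'
from h import *
go(.580,.249,.191,99.3)
s=eyes.grab_frame("side")[:,:,::-1];t=eyes.grab_frame("top")[:,:,::-1]
c=lambda i,x,y:cv2.resize(i[y:y+120,x:x+100],None,fx=4,fy=4,interpolation=cv2.INTER_CUBIC)
cv2.imwrite("pics/h1.png",np.hstack([c(s,290,165),c(t,140,110)]))
E
```

```text
clock: 2.18
ee_pos: [0.578, 0.2523, 0.2752]
eef_rot: [[-0.987, -0.162, -0.002], [-0.162, 0.987, -0.001], [0.002, -0.0, -1.0]]
force: [0.6, 0.4, 0.9]
opening: 0.0336
grip_force: 0.0
shift [-0.0016 -0.0035  0.0842] tool y angle 99.31 ('turn', np.float64(0.01)) force [0.6 0.4 0.9] open 0.0336 t 2.1833
```

View pics/h1.png

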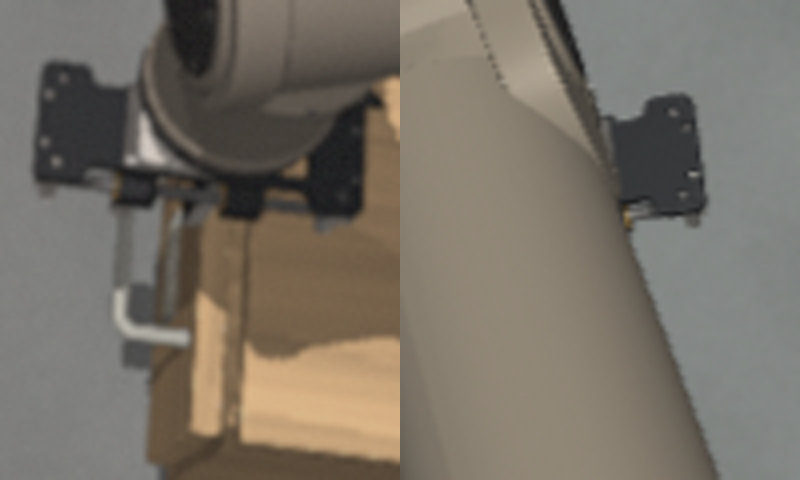

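To row units: 0.084 m / 0.4 = 0.21, 0.07 m / 0.4 = 0.175.

```bash
echo '[[[0.034, -0.005, -0.0088, 0.0625, 0], [0.034, -0.005, -0.0088, 0.125, 0], [0.034, -0.005, -0.0088, 0.175, 0], [0.034, -0.005, -0.0088, 0.21, 0], [0.034, -0.005, -0.0088, 0.21, 0]]]' | python3 inch.py && python3 -c "from h import *;go(.580,.249,.191,99.3)"
```

```text
clock: 2.7
ee_pos: [0.5807, 0.2486, 0.1903]
eef_rot: [[-0.987, -0.161, -0.002], [-0.161, 0.987, -0.001], [0.002, -0.001, -1.0]]
force: [-0.2, 0.1, -0.7]
opening: 0.0339
grip_force: 0.0
shift [ 0.0006  0.0005 -0.0007] tool y angle 99.28 ('turn', np.float64(-0.02)) force [-0.2  0.1 -0.7] open 0.0339 t 2.7
```

Close on the bar.

```bash
echo '[[[0, 0, 0, 0, 0], [0, 0, 0, 0, 0], [0, 0, 0, 0, 0], [0, 0, 0, 0, 0], [0, 0, 0, 0, 0], [0, 0, 0, 0, 0]]]' | python3 inch.py 20
```

```text
clock: 3.2
ee_pos: [0.5822, 0.2483, 0.1928]
eef_rot: [[-0.987, -0.16, 0.002], [-0.16, 0.987, 0.001], [-0.002, 0.001, -1.0]]
force: [-0.8, -1.6, 8.0]
opening: 0.009
grip_force: 20.0
```

To row units: -0.084 m / 0.4 = -0.21, -0.012 m / 0.4 = -0.03.

```bash
echo '[[[0, 0, -0.01, 0, 0], [0, 0, -0.03, 0, 0], [0, 0, -0.06, 0, 0], [0, 0, -0.09, 0, 0], [0, 0, -0.12, 0, 0], [0, 0, -0.15, 0, 0], [0, 0, -0.18, 0, 0], [0, 0, -0.21, 0, 0]]]' | python3 inch.py;echo '[[[0, 0, -0.03, 0, 0], [0, 0, -0.06, 0, 0], [0, 0, -0.09, 0, 0], [0, 0, -0.115, 0, 0], [0, 0, -0.135, 0, 0], [0, 0, -0.15, 0, 0], [0, 0, -0.16, 0, 0], [0, 0, -0.165, 0, 0]]]' | python3 inch.py
```

```text
clock: 3.87
ee_pos: [0.5956, 0.1657, 0.1928]
eef_rot: [[-0.987, -0.161, 0.002], [-0.161, 0.987, 0.002], [-0.002, 0.001, -1.0]]
force: [-1.9, 2.2, 8.3]
opening: 0.0087
grip_force: 20.0
clock: 4.53
ee_pos: [0.6061, 0.1, 0.1928]
eef_rot: [[-0.987, -0.16, 0.001], [-0.16, 0.987, 0.001], [-0.002, 0.001, -1.0]]
force: [-2.9, 0.9, 9.6]
opening: 0.0095
grip_force: 20.0
```

To row units: -0.018 m / 0.4 = -0.045, -0.016 m / 0.4 = -0.04.

```bash
echo '[[[0, 0, -0.0075, 0, 0], [0, 0, -0.015, 0, 0], [0, 0, -0.0225, 0, 0], [0, 0, -0.03, 0, 0], [0, 0, -0.035, 0, 0], [0, 0, -0.04, 0, 0], [0, 0, -0.045, 0, 0], [0, 0, -0.045, 0, 0]]]' | python3 inch.py; echo '[[[0, 0, -0.0025, 0, 0], [0, 0, -0.005, 0, 0], [0, 0, -0.0075, 0, 0], [0, 0, -0.01, 0, 0], [0, 0, -0.01, 0, 0]]]' | python3 inch.py
```

```text
clock: 5.2
ee_pos: [0.609, 0.0824, 0.1928]
eef_rot: [[-0.987, -0.16, 0.001], [-0.16, 0.987, 0.001], [-0.002, 0.001, -1.0]]
force: [-2.9, -1.5, 8.8]
opening: 0.0092
grip_force: 20.0
clock: 5.62
ee_pos: [0.6092, 0.0805, 0.1927]
eef_rot: [[-0.987, -0.162, 0.001], [-0.162, 0.987, 0.003], [-0.001, 0.003, -1.0]]
force: [-4.7, 8.6, 9.8]
opening: 0.0094
grip_force: 20.0
```

To row units: -0.002 m / 0.4 = -0.005, -0.001 m / 0.4 = -0.0025.

```bash
echo '[[[0, 0, -0.0025, 0, 0], [0, 0, -0.005, 0, 0], [0, 0, -0.005, 0, 0]]]' | python3 inch.py; echo '[[[0, 0, 0.0075, 0, 0], [0.034, 0, 0.0075, 0, 0], [0.034, 0, 0.0075, 0, 0], [0.034, 0, 0.0075, 0, 0], [0.034, 0, 0.0075, 0, 0]]]' | python3 inch.py
```

```text
clock: 5.87
ee_pos: [0.6093, 0.0805, 0.1927]
eef_rot: [[-0.987, -0.163, 0.0], [-0.163, 0.987, 0.005], [-0.001, 0.005, -1.0]]
force: [-6.2, 16.8, 10.7]
opening: 0.0091
grip_force: 20.0
clock: 6.28
ee_pos: [0.609, 0.0792, 0.1915]
eef_rot: [[-0.987, -0.16, -0.0], [-0.16, 0.987, -0.0], [0.0, -0.0, -1.0]]
force: [0.2, -0.0, -0.2]
opening: 0.0319
grip_force: 0.0
```

To row units: -0.2 m / 0.4 = -0.5, -0.16 m / 0.4 = -0.4.

```bash
echo '[[[0.034, 0, 0, -0.1, 0], [0.034, 0, 0, -0.2, 0], [0.034, 0, 0, -0.3, 0], [0.094, 0, 0, -0.3, 0], [0.094, 0, -0.2, -0.3, 0], [0.094, 0, -0.3, -0.3, 0], [0.094, 0, -0.4, -0.3, 0], [0.094, 0, -0.5, -0.3, 0]]]' | python3 inch.py; python3 - <<'E'
from h import *
go(.6225,-.248,.2,9.3); print(np.round(r.read_state()["joint_positions"],1))
E
```

```text
clock: 6.95
ee_pos: [0.6357, -0.087, 0.3117]
eef_rot: [[-0.987, -0.161, 0.0], [-0.161, 0.987, 0.0], [-0.0, -0.0, -1.0]]
force: [0.5, -0.0, 0.1]
opening: 0.0636
grip_force: 0.0
shift [ 0.039  -0.1568  0.1117] tool y angle 99.26 ('turn', np.float64(89.96)) force [ 0.5 -0.   0.1] open 0.0636 t 6.95
[-17.5  18.1  25.7  90.1  -8.1  73.6 108.6]
```

To row units: -0.157 m / 0.4 = -0.3925, 0.05 m / 0.4 = 0.125, 90 degrees / 180 = 0.5.

```bash
echo '[[[0.094, 0.0975, -0.3925, 0.125, 0.5], [0.094, 0.0975, -0.3925, 0.125, 0.5], [0.094, 0.0975, -0.3925, 0.125, 0.5], [0.094, 0.0975, -0.3925, 0.125, 0.5], [0.094, 0.0975, -0.3925, 0.125, 0.5], [0.094, 0.0975, -0.3925, 0.125, 0.5], [0.094, 0.0975, -0.3925, 0.125, 0.5], [0.094, 0.0975, -0.3925, 0.125, 0.5]]]' | python3 inch.py >/dev/null; echo '[[[0.094, 0, 0, 0, 0.2], [0.094, 0, 0, 0, 0.2], [0.094, 0, 0, 0, 0.2], [0.094, 0, 0, 0, 0.2], [0.094, 0, 0, 0, 0.2], [0.094, 0, 0, 0, 0.2]]]' | python3 inch.py
python3 - <<'E'
from h import *
go(.6225,-.248,.2,9.3); print(np.round(r.read_state()["joint_positions"],1))
s=eyes.grab_frame("side")[:,:,::-1];t=eyes.grab_frame("top")[:,:,::-1]
cv2.imwrite("pics/s2.png",s);cv2.imwrite("pics/t2.png",t)
c=lambda i,x,y:cv2.resize(i[y:y+150,x:x+133],None,fx=3,fy=3,interpolation=cv2.INTER_CUBIC)
cv2.imwrite("pics/d2.png",np.hstack([c(s,250,165),c(t,140,100)]))
E
```

```text
clock: 8.12
ee_pos: [0.6224, -0.2463, 0.2612]
eef_rot: [[-0.097, 0.995, -0.0], [0.995, 0.097, -0.0], [-0.0, -0.001, -1.0]]
force: [0.5, -0.6, 0.1]
opening: 0.0941
grip_force: 0.0
shift [-0.0017 -0.      0.0612] tool y angle 5.56 ('turn', np.float64(-3.74)) force [ 0.5 -0.6  0.1] open 0.0941 t 8.1167
[-17.3  27.7  48.2  91.  -21.5  71.   40.3]
```

View pics/d2.png

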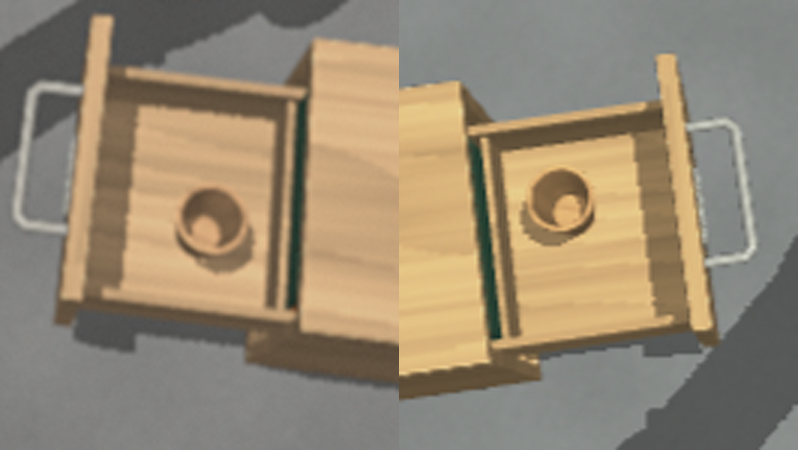

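```bash
cat >> h.py <<'E'
def rimfit(ims,x0): # ims {cam:bgr image}; rim centre maximising edge strength along outer+inner rim circles
    from scipy.optimize import minimize
    G={}
    for n,i in ims.items():
        g=cv2.GaussianBlur(cv2.cvtColor(i,cv2.COLOR_BGR2GRAY).astype(np.float32),(0,0),.8)
        G[n]=np.hypot(cv2.Sobel(g,cv2.CV_32F,1,0),cv2.Sobel(g,cv2.CV_32F,0,1))
    def F(X):
        v=0
        for n in G:
            for rad in(.033,.028):
                q=np.c_[circ(X,X[2],rad,60),np.ones(60)]@P(n).T;q=(q[:,:2]/q[:,2:]).astype(np.float32)
                v-=cv2.remap(G[n],q[:,0].copy(),q[:,1].copy(),1).mean()
        return v
    S=np.r_[[x0],x0+.006*np.array([[1,0,0],[0,1,0],[0,0,1]])]
    a=minimize(F,x0,method="Nelder-Mead",options=dict(initial_simplex=S))
    b=minimize(lambda X:F([*X,x0[2]]),x0[:2],method="Nelder-Mead",options=dict(initial_simplex=S[:3,:2]))
    return a.x.round(4),round(a.fun,1),b.x.round(4),round(b.fun,1)
E
python3 - <<'E'
from h import *
I=lambda k:{n:cv2.imread(f"pics/{n[0] if k else n}{k}.png") for n in("side","top")}
X,a,b=tri((320.6,238.6),(194.2,167));print(X,a,b)
print("in drawer",rimfit(I(2),np.array([X[0],X[1],.166])))
print("loose",rimfit(I(0),np.array([.6225,-.248,.076])))
u=np.array([-.160,.987]);o=np.array([.6092,.0805]);w=np.array([-u[1],u[0]]);d=X[:2]-o
print("behind handle",d@u,"(compartment 63..242), lateral",d@w,"(+-101)")
E
```

```text
[0.60338467 0.25949396 0.14894667] 0.7155859088568656 0.7153266771423594
in drawer (array([0.6047, 0.2585, 0.1555]), np.float64(-592.4), array([0.6041, 0.2574]), np.float64(-565.1))
loose (array([ 0.6224, -0.2447,  0.0742]), np.float64(-566.1), array([ 0.6223, -0.2442]), np.float64(-564.2))
behind handle 0.17759748719522137 (compartment 63..242), lateral -0.022899306632414317 (+-101)
```

To row units: 0.218 m / 0.4 = 0.545, 0.212 m / 0.4 = 0.53, -3.7 degrees / 180 = -0.0206.

```bash
echo '[[[0.094, 0, 0, 0.1, -0.0206], [0.094, 0, 0, 0.2, -0.0206], [0.094, 0, 0, 0.3, -0.0206], [0.094, 0, 0, 0.375, -0.0206], [0.094, 0, 0, 0.45, -0.0206], [0.094, 0, 0, 0.5, -0.0206], [0.094, 0, 0, 0.53, -0.0206], [0.094, 0, 0, 0.545, -0.0206]]]' | python3 inch.py ; echo '[[[0.094, 0, 0, 0, 0]]]' | python3 inch.py; python3 -c "from h import *;go(.6223,-.246,.043,9.3)"
```

```text
clock: 8.88
ee_pos: [0.6217, -0.2462, 0.042]
eef_rot: [[-0.17, 0.985, -0.002], [0.985, 0.17, 0.001], [0.001, -0.002, -1.0]]
force: [-0.3, 0.2, 0.0]
opening: 0.094
grip_force: 0.0
clock: 8.97
ee_pos: [0.6221, -0.2464, 0.0429]
eef_rot: [[-0.169, 0.986, -0.001], [0.986, 0.169, 0.0], [0.0, -0.001, -1.0]]
force: [0.4, 0.5, -0.2]
opening: 0.0938
grip_force: 0.0
shift [ 0.0003  0.0002 -0.0001] tool y angle 9.73 ('turn', np.float64(0.43)) force [ 0.4  0.5 -0.2] open 0.0938 t 8.9667
```

To row units: -0.23 m / 0.4 = -0.575, -0.21 m / 0.4 = -0.525.

```bash
echo '[[[0.03, 0, 0, 0, 0], [0.03, 0, 0, 0, 0], [0.03, 0, 0, 0, 0], [0.03, 0, 0, 0, 0], [0.03, 0, 0, 0, 0], [0.03, 0, 0, 0, 0], [0.03, 0, 0, 0, 0], [0.03, 0, 0, 0, 0]]]' | python3 inch.py 12; echo '[[[0.03, 0, 0, -0.025, 0], [0.03, 0, 0, -0.075, 0], [0.03, 0, 0, -0.15, 0], [0.03, 0, 0, -0.25, 0], [0.03, 0, 0, -0.35, 0], [0.03, 0, 0, -0.45, 0], [0.03, 0, 0, -0.525, 0], [0.03, 0, 0, -0.575, 0]]]' | python3 inch.py; python3 - <<'E'
from h import *
for n in("side","top"): cv2.imwrite(f"pics/{n[0]}3.png",eyes.grab_frame(n)[:,:,::-1])
s=cv2.imread("pics/s3.png");t=cv2.imread("pics/t3.png")
X=np.array(r.read_state()["ee_pos"]);print(X)
a=[]
for n,i in(("side",s),("top",t)):
    u,v=proj(n,X).astype(int);print(n,u,v);u=max(50,u);v=max(50,v);a.append(cv2.resize(i[v-50:v+50,u-50:u+50],(400,400),interpolation=cv2.INTER_CUBIC))
cv2.imwrite("pics/g3.png",np.hstack(a))
E
```

```text
clock: 9.63
ee_pos: [0.6229, -0.2465, 0.044]
eef_rot: [[-0.168, 0.986, 0.001], [0.986, 0.168, -0.0], [-0.0, 0.001, -1.0]]
force: [1.2, 0.3, 5.9]
opening: 0.0648
grip_force: 12.0
clock: 10.3
ee_pos: [0.6225, -0.247, 0.2777]
eef_rot: [[-0.167, 0.986, 0.003], [0.986, 0.167, -0.001], [-0.001, 0.003, -1.0]]
force: [0.2, -0.1, -0.5]
opening: 0.0646
grip_force: 12.0
[ 0.62325656 -0.24728909  0.27769624]
side 132 179
top 381 151
```

View pics/g3.png

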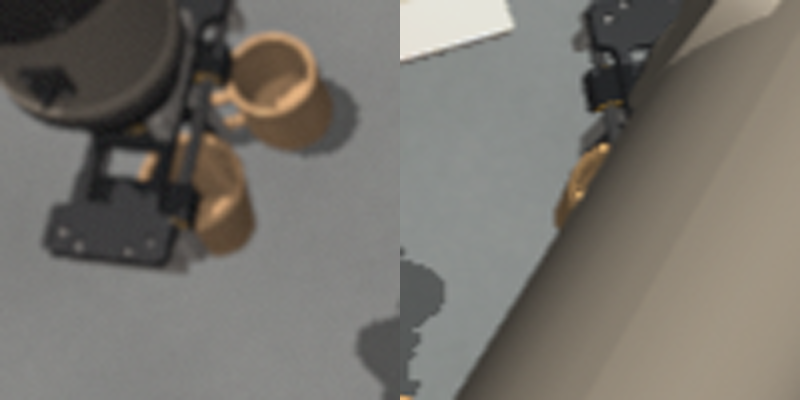

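To row units: 0.17 m / 0.4 = 0.425, 0.08 m / 0.4 = 0.2.

```bash
echo '[[[0.03, 0, 0, -0.075, 0], [0.03, 0, 0, -0.15, 0], [0.03, 0.05, 0, -0.15, 0], [0.03, 0.125, 0, -0.15, 0], [0.03, 0.2, 0, -0.15, 0], [0.03, 0.275, 0, -0.15, 0], [0.03, 0.35, 0, -0.15, 0], [0.03, 0.425, 0, -0.15, 0]]]' | python3 inch.py >/dev/null; echo '[[[0.03, 0.075, 0, 0, 0], [0.03, 0.15, 0, 0, 0], [0.03, 0.225, 0, 0, 0], [0.03, 0.3, 0, 0, 0], [0.03, 0.375, 0, 0, 0], [0.03, 0.45, 0, 0, 0], [0.03, 0.525, 0, 0, 0], [0.03, 0.575, 0, 0, 0]]]' | python3 inch.py; python3 -c "from h import *;go(.604,.2577,.3,9.3)"
```

```text
clock: 11.73
ee_pos: [0.5541, 0.1509, 0.3327]
eef_rot: [[-0.17, 0.986, -0.002], [0.986, 0.17, -0.0], [0.0, -0.002, -1.0]]
force: [0.7, -0.0, -0.6]
opening: 0.0644
grip_force: 12.0
shift [0.0967 0.0674 0.0326] tool y angle 9.77 ('turn', np.float64(0.47)) force [ 0.7 -0.  -0.6] open 0.0644 t 11.7333
```

To row units: 0.097 m / 0.4 = 0.2425, 0.09 m / 0.4 = 0.225, 0.5 degrees / 180 = 0.0028.

```bash
echo '[[[0.03, 0.0625, 0.05, 0, 0.0028], [0.03, 0.125, 0.0875, 0, 0.0028], [0.03, 0.1875, 0.125, 0, 0.0028], [0.03, 0.225, 0.155, 0, 0.0028], [0.03, 0.2425, 0.1675, 0, 0.0028], [0.03, 0.2425, 0.1675, 0.0375, 0.0028], [0.03, 0.2425, 0.1675, 0.0825, 0.0028], [0.03, 0.2425, 0.1675, 0.0825, 0.0028]]]' | python3 inch.py; python3 - <<'E'
from h import *
go(.604,.2577,.3,9.3)
for n in("side","top"): cv2.imwrite(f"pics/{n[0]}4.png",eyes.grab_frame(n)[:,:,::-1])
s=cv2.imread("pics/s4.png");t=cv2.imread("pics/t4.png")
c=lambda i,x,y:cv2.resize(i[y:y+150,x:x+133],None,fx=3,fy=3,interpolation=cv2.INTER_CUBIC)
cv2.imwrite("pics/d4.png",np.hstack([c(s,250,165),c(t,140,100)]))
E
```

```text
clock: 12.4
ee_pos: [0.6037, 0.2536, 0.2971]
eef_rot: [[-0.158, 0.987, -0.004], [0.987, 0.158, -0.003], [-0.002, -0.004, -1.0]]
force: [-0.3, -0.2, -0.8]
opening: 0.0647
grip_force: 12.0
shift [ 0.004   0.0009 -0.0029] tool y angle 9.09 ('turn', np.float64(-0.21)) force [-0.3 -0.2 -0.8] open 0.0647 t 12.4
```

View pics/d4.png

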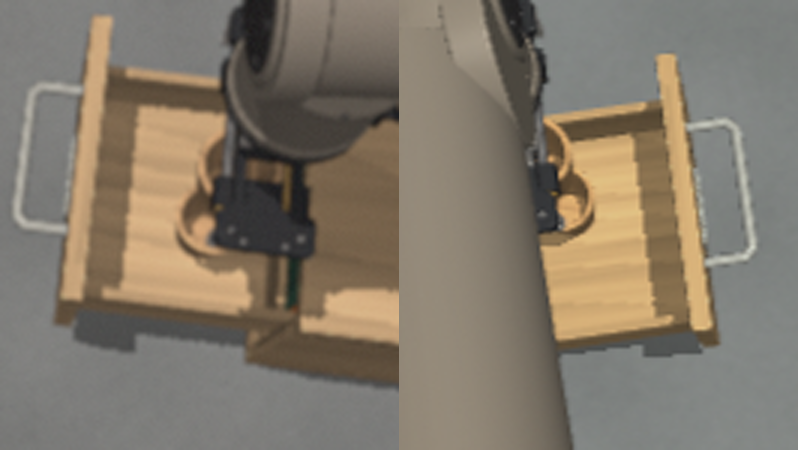

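To row units: 0.08 m / 0.4 = 0.2, 0.055 m / 0.4 = 0.1375.

```bash
python3 - <<'E'
from h import *
X=np.array([.6037,.2545,.298])
for n,obs,f in(("side",250+198/3,min),("top",140+175/3,max)):
    for e in(-.004,0,.004):
        pts=np.array([proj(n,p) for p in circ(X+[-.16*e,.987*e,0],.298+.032,.033)]);print(n,e,f(pts[:,0]).round(1),"obs",obs)
E
echo '[[[0.03, 0.0063, 0, 0, 0], [0.03, 0.0063, 0, 0.075, 0], [0.03, 0.0063, 0, 0.1375, 0], [0.03, 0.0063, 0, 0.2, 0], [0.03, 0.0063, 0, 0.2, 0]]]' | python3 inch.py
```

```text
side -0.004 314.8 obs 316.0
side 0 316.5 obs 316.0
side 0.004 318.2 obs 316.0
top -0.004 197.4 obs 198.33333333333334
top 0 195.8 obs 198.33333333333334
top 0.004 194.2 obs 198.33333333333334
clock: 12.92
ee_pos: [0.603, 0.257, 0.2172]
eef_rot: [[-0.159, 0.987, -0.004], [0.987, 0.159, -0.002], [-0.001, -0.004, -1.0]]
force: [-0.5, 0.2, -1.3]
opening: 0.0648
grip_force: 12.0
```

```bash
python3 - <<'E'
from h import *
X=np.array([.604,.2577,0])
for n,obs,f in(("side",250+176/3,min),("top",140+196/3,max)):
    for e in(-.004,0,.004):
        pts=np.array([proj(n,p) for p in circ(X+[-.16*e,.987*e,0],.166,.033)]);print(n,e,f(pts[:,0]).round(1),"obs",round(obs,1))
go(.604,.2577,.18,9.3)
E
```

```text
side -0.004 306.6 obs 308.7
side 0 308.1 obs 308.7
side 0.004 309.6 obs 308.7
top -0.004 205.9 obs 205.3
top 0 204.5 obs 205.3
top 0.004 203.1 obs 205.3
shift [0.0006 0.0012 0.0372] tool y angle 9.15 ('turn', np.float64(-0.15)) force [-0.5  0.2 -1.3] open 0.0648 t 12.9167
```

To row units: 0.028 m / 0.4 = 0.07, 0.001 m / 0.4 = 0.0025.

```bash
echo '[[[0.03, 0.0063, 0.0025, 0, 0], [0.03, 0.0063, 0.0025, 0.015, 0], [0.03, 0.0063, 0.0025, 0.03, 0], [0.03, 0.0063, 0.0025, 0.045, 0], [0.03, 0.0063, 0.0025, 0.06, 0], [0.03, 0.0063, 0.0025, 0.07, 0], [0.03, 0.0063, 0.0025, 0.07, 0]]]' | python3 inch.py
```

```text
clock: 13.5
ee_pos: [0.605, 0.2598, 0.1916]
eef_rot: [[-0.159, 0.987, -0.001], [0.987, 0.159, -0.001], [-0.0, -0.001, -1.0]]
force: [-0.4, 0.1, -0.4]
opening: 0.0646
grip_force: 12.0
```

To row units: 0.01 m / 0.4 = 0.025, 0.008 m / 0.4 = 0.02.

```bash
echo '[[[0.03, 0, 0, 0.01, 0], [0.03, 0, 0, 0.02, 0], [0.03, 0, 0, 0.025, 0], [0.03, 0, 0, 0.025, 0]]]' | python3 inch.py;echo '[[[0.03, 0, 0, 0.0025, 0], [0.03, 0, 0, 0.005, 0], [0.03, 0, 0, 0.0075, 0], [0.03, 0, 0, 0.0075, 0]]]' | python3 inch.py
```

```text
clock: 13.83
ee_pos: [0.6052, 0.2599, 0.1819]
eef_rot: [[-0.159, 0.987, -0.001], [0.987, 0.159, -0.0], [-0.0, -0.001, -1.0]]
force: [-0.3, -0.9, -1.2]
opening: 0.0652
grip_force: 12.0
clock: 14.17
ee_pos: [0.6054, 0.2599, 0.1794]
eef_rot: [[-0.159, 0.987, -0.0], [0.987, 0.159, -0.0], [-0.0, -0.0, -1.0]]
force: [0.1, -0.9, -0.8]
opening: 0.0648
grip_force: 12.0
```

To row units: 0.001 m / 0.4 = 0.0025.

```bash
for i in 1 2; do echo '[[[0.03, 0, 0, 0.0025, 0], [0.03, 0, 0, 0.0025, 0]]]' | python3 inch.py | egrep "ee_pos|^force|opening"; done; echo '[[[0.03, 0, 0, 0.0025, 0], [0.03, 0, 0, 0.0025, 0]]]' | python3 inch.py | egrep "ee_pos|^force|opening"
```

```text
ee_pos: [0.6054, 0.2599, 0.1783]
force: [-0.1, -0.5, -1.1]
opening: 0.0648
ee_pos: [0.6054, 0.2599, 0.1773]
force: [-0.9, 0.0, -0.0]
opening: 0.0649
ee_pos: [0.6054, 0.2599, 0.1764]
force: [-0.7, -0.1, -0.1]
opening: 0.065
```

To row units: 0.0007 m / 0.4 = 0.0018.

```bash
for i in 1 2; do echo '[[[0.03, 0, 0, 0.0018, 0], [0.03, 0, 0, 0.0018, 0], [0.03, 0, 0, 0.0018, 0]]]' | python3 inch.py | egrep "ee_pos|^force|opening"; done; echo '[[[0.03, 0, 0, 0, 0], [0.03, 0, 0, 0, 0], [0.03, 0, 0, 0, 0]]]' | python3 inch.py| egrep "^force"
```

```text
ee_pos: [0.6054, 0.2599, 0.1758]
force: [-1.1, 0.0, 2.2]
opening: 0.0649
ee_pos: [0.6054, 0.2599, 0.1752]
force: [-2.9, 0.2, 5.2]
opening: 0.0648
force: [-3.2, -0.8, 6.1]
```

To row units: -0.0012 m / 0.4 = -0.003, -0.0007 m / 0.4 = -0.0018.

```bash
echo '[[[0.03, 0, 0, -0.0018, 0], [0.03, 0, 0, -0.003, 0], [0.03, 0, 0, -0.003, 0]]]' | python3 inch.py| egrep "ee_pos|^force|opening"; echo '[[[0.03, 0, 0, 0, 0], [0.03, 0, 0, 0, 0]]]' | python3 inch.py| egrep "^force"
```

```text
ee_pos: [0.6056, 0.26, 0.1762]
force: [-0.4, -0.4, -1.1]
opening: 0.0648
force: [0.1, 0.2, -1.3]
```

```bash
echo '[[[0.03, 0, 0, 0.0013, 0], [0.03, 0, 0, 0.0013, 0], [0.03, 0, 0, 0.0013, 0]]]' | python3 inch.py| egrep "ee_pos|^force|opening"; echo '[[[0.066, 0, 0, 0, 0], [0.068, 0, 0, 0, 0], [0.070, 0, 0, 0, 0], [0.072, 0, 0, 0, 0], [0.075, 0, 0, 0, 0], [0.08, 0, 0, 0, 0], [0.085, 0, 0, 0, 0], [0.09, 0, 0, 0, 0]]]' | python3 inch.py 3;echo '[[[0.09, 0, 0, 0, 0], [0.09, 0, 0, 0, 0]]]' | python3 inch.py
```

```text
ee_pos: [0.6054, 0.2599, 0.1757]
force: [0.1, -0.8, -1.0]
opening: 0.0648
clock: 16.75
ee_pos: [0.6055, 0.2599, 0.1758]
eef_rot: [[-0.159, 0.987, 0.0], [0.987, 0.159, -0.0], [-0.0, 0.0, -1.0]]
force: [0.6, -0.1, 1.2]
opening: 0.0884
grip_force: 0.0
clock: 16.92
ee_pos: [0.6054, 0.2599, 0.1758]
eef_rot: [[-0.159, 0.987, -0.0], [0.987, 0.159, -0.0], [-0.0, -0.0, -1.0]]
force: [-0.1, -0.4, -0.9]
opening: 0.0896
grip_force: 0.0
```

To row units: -0.14 m / 0.4 = -0.35, -0.12 m / 0.4 = -0.3, -21 degrees / 180 = -0.1167.

```bash
echo '[[[0.09, 0, 0, -0.025, 0], [0.09, 0, 0, -0.075, 0], [0.09, 0, 0, -0.15, 0], [0.09, 0, 0, -0.25, 0], [0.09, 0, 0, -0.35, 0], [0.034, -0.1, 0, -0.35, -0.0389], [0.034, -0.2, 0, -0.35, -0.0778], [0.034, -0.3, 0, -0.35, -0.1167]]]' | python3 inch.py >/dev/null
echo '[[[0.034, -0.1, 0, 0, -0.0389], [0.034, -0.2, 0, 0, -0.0778], [0.034, -0.3, 0, 0, -0.1167], [0.034, -0.4, 0, 0, -0.1556], [0.034, -0.4, 0, 0, -0.1944], [0.034, -0.4, 0, 0, -0.2333], [0.034, -0.4, 0, 0, -0.2722], [0.034, -0.4, 0, 0, -0.3111]]]' | python3 inch.py
python3 - <<'E'
from h import *
go(.609,.0805,.3,99.2)
for n in("side","top"): cv2.imwrite(f"pics/{n[0]}5.png",eyes.grab_frame(n)[:,:,::-1])
s=cv2.imread("pics/s5.png");t=cv2.imread("pics/t5.png")
c=lambda i,x,y:cv2.resize(i[y:y+150,x:x+133],None,fx=3,fy=3,interpolation=cv2.INTER_CUBIC)
cv2.imwrite("pics/d5.png",np.hstack([c(s,250,165),c(t,140,100)]))
E
```

```text
clock: 18.25
ee_pos: [0.7049, 0.0024, 0.3165]
eef_rot: [[-0.998, 0.066, 0.0], [0.066, 0.998, -0.0], [-0.0, -0.0, -1.0]]
force: [0.0, 0.6, -0.4]
opening: 0.0343
grip_force: 0.0
shift [0.1009 0.0716 0.0164] tool y angle 86.22 ('turn', np.float64(-12.98)) force [ 0.   0.6 -0.4] open 0.0343 t 18.25
```

View pics/d5.png

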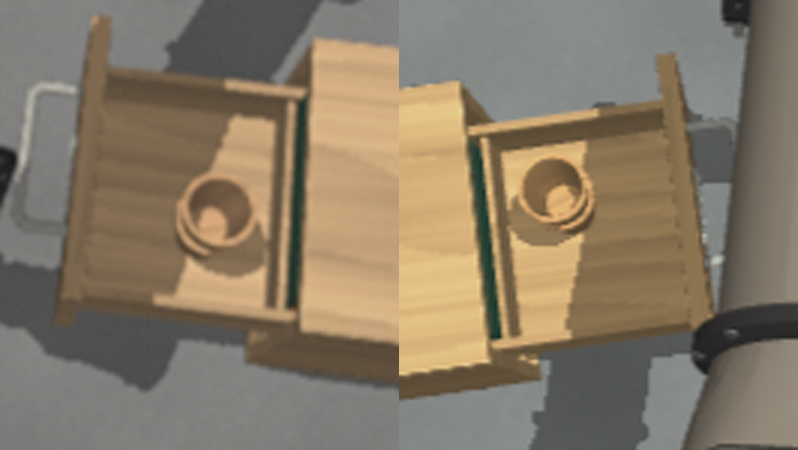

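To row units: 0.101 m / 0.4 = 0.2525, 0.1 m / 0.4 = 0.25, -13 degrees / 180 = -0.0722.

```bash
python3 - <<'E'
from h import *
I={n:cv2.imread(f"pics/{n[0]}5.png") for n in("side","top")}
print(rimfit(I,np.array([.605,.2585,.206])))
E
echo '[[[0.034, 0.05, 0.0375, 0, -0.0389], [0.034, 0.125, 0.0875, 0, -0.0722], [0.034, 0.1875, 0.1375, 0, -0.0722], [0.034, 0.25, 0.18, 0, -0.0722], [0.034, 0.2525, 0.18, 0, -0.0722], [0.034, 0.2525, 0.18, 0.075, -0.0722], [0.034, 0.2525, 0.18, 0.125, -0.0722], [0.034, 0.2525, 0.18, 0.125, -0.0722]]]' | python3 inch.py; python3 -c "from h import *;go(.609,.0805,.191,99.2)"
```

```text
(array([0.6053, 0.2579, 0.1965]), np.float64(-531.4), array([0.6055, 0.2574]), np.float64(-513.7))
clock: 19.02
ee_pos: [0.6075, 0.082, 0.2628]
eef_rot: [[-0.989, -0.151, -0.004], [-0.151, 0.989, -0.001], [0.004, -0.001, -1.0]]
force: [0.1, 0.5, -0.6]
opening: 0.0341
grip_force: 0.0
shift [-0.0016 -0.0017  0.0718] tool y angle 98.69 ('turn', np.float64(-0.51)) force [ 0.1  0.5 -0.6] open 0.0341 t 19.0167
```

To row units: 0.072 m / 0.4 = 0.18, 0.06 m / 0.4 = 0.15, -0.5 degrees / 180 = -0.0028.

```bash
echo '[[[0.034, -0.0025, -0.0038, 0.05, -0.0028], [0.034, -0.0025, -0.0038, 0.1, -0.0028], [0.034, -0.0025, -0.0038, 0.15, -0.0028], [0.034, -0.0025, -0.0038, 0.18, -0.0028], [0.034, -0.0025, -0.0038, 0.18, -0.0028]]]' | python3 inch.py | egrep "ee_pos|^force"; echo '[[[0, 0, 0, 0, 0], [0, 0, 0, 0, 0], [0, 0, 0, 0, 0], [0, 0, 0, 0, 0], [0, 0, 0, 0, 0], [0, 0, 0, 0, 0]]]' | python3 inch.py 15
```

```text
ee_pos: [0.6098, 0.0805, 0.1924]
force: [-0.5, 0.5, 0.5]
clock: 19.93
ee_pos: [0.6109, 0.0809, 0.1948]
eef_rot: [[-0.987, -0.163, 0.001], [-0.163, 0.987, 0.001], [-0.001, 0.0, -1.0]]
force: [-1.2, -0.4, 6.6]
opening: 0.0094
grip_force: 15.0
```

The rows are not in the units I measure in: shifts go in shares of 0.4 m and turns go in shares of 180 degrees. I convert before sending: 0.044 m / 0.4 = 0.11, 0.036 m / 0.4 = 0.09.

```bash
echo '[[[0, 0, 0.0025, 0, 0], [0, 0, 0.0075, 0, 0], [0, 0, 0.0175, 0, 0], [0, 0, 0.0325, 0, 0], [0, 0, 0.05, 0, 0], [0, 0, 0.07, 0, 0], [0, 0, 0.09, 0, 0], [0, 0, 0.11, 0, 0]]]' | python3 inch.py | egrep "ee_pos|^force"; echo '[[[0, 0, 0.02, 0, 0], [0, 0, 0.04, 0, 0], [0, 0, 0.06, 0, 0], [0, 0, 0.08, 0, 0], [0, 0, 0.1, 0, 0], [0, 0, 0.12, 0, 0], [0, 0, 0.14, 0, 0], [0, 0, 0.16, 0, 0]]]' | python3 inch.py | egrep "ee_pos|^force"; echo '[[[0, 0, 0.02, 0, 0], [0, 0, 0.04, 0, 0], [0, 0, 0.06, 0, 0], [0, 0, 0.08, 0, 0], [0, 0, 0.0975, 0, 0], [0, 0, 0.1125, 0, 0], [0, 0, 0.125, 0, 0], [0, 0, 0.1325, 0, 0]]]' | python3 inch.py
```

```text
ee_pos: [0.604, 0.1241, 0.1948]
force: [1.3, -2.9, 6.3]
ee_pos: [0.5937, 0.1874, 0.1948]
force: [4.3, -2.7, 4.7]
clock: 21.93
ee_pos: [0.5852, 0.2403, 0.1948]
eef_rot: [[-0.987, -0.164, 0.003], [-0.164, 0.987, 0.001], [-0.003, 0.0, -1.0]]
force: [5.2, -2.3, 5.3]
opening: 0.0096
grip_force: 15.0
```

To row units: 0.015 m / 0.4 = 0.0375, 0.002 m / 0.4 = 0.005.

```bash
echo '[[[0, 0, 0.005, 0, 0], [0, 0, 0.01, 0, 0], [0, 0, 0.015, 0, 0], [0, 0, 0.02, 0, 0], [0, 0, 0.025, 0, 0], [0, 0, 0.03, 0, 0], [0, 0, 0.035, 0, 0], [0, 0, 0.0375, 0, 0]]]' | python3 inch.py | egrep "ee_pos|^force"; echo '[[[0, 0, 0.0025, 0, 0], [0, 0, 0.005, 0, 0], [0, 0, 0.0075, 0, 0], [0, 0, 0.01, 0, 0], [0, 0, 0.01, 0, 0]]]' | python3 inch.py | egrep "ee_pos|^force"; echo '[[[0, 0, 0.0025, 0, 0], [0, 0, 0.005, 0, 0], [0, 0, 0.005, 0, 0]]]' | python3 inch.py | egrep "ee_pos|^force"
```

```text
ee_pos: [0.5829, 0.2546, 0.1948]
force: [5.3, -0.5, 4.0]
ee_pos: [0.5822, 0.2586, 0.1948]
force: [4.8, 0.9, 4.9]
ee_pos: [0.5822, 0.2586, 0.1948]
force: [4.7, -8.7, 6.5]
```

To row units: 0.001 m / 0.4 = 0.0025.

```bash
echo '[[[0, 0, 0.0025, 0, 0], [0, 0, 0.0025, 0, 0]]]' | python3 inch.py | egrep "ee_pos|^force"; echo '[[[0, 0, -0.0063, 0, 0], [0.034, 0, -0.0063, 0, 0], [0.034, 0, -0.0063, 0, 0], [0.034, 0, -0.0063, 0, 0], [0.034, 0, -0.0063, 0, 0], [0.034, 0, -0.0063, 0, 0]]]' | python3 inch.py | egrep "ee_pos|^force|open"
```

```text
ee_pos: [0.5822, 0.2587, 0.1948]
force: [5.1, -12.3, 7.8]
ee_pos: [0.5806, 0.259, 0.1936]
force: [-0.2, 1.0, -0.2]
opening: 0.0337
```

To row units: -0.2 m / 0.4 = -0.5, -0.16 m / 0.4 = -0.4.

```bash
echo '[[[0.034, 0, 0, -0.075, 0], [0.034, 0, 0, -0.175, 0], [0.034, 0, 0, -0.275, 0], [0.034, 0, -0.1, -0.3, 0], [0.034, 0, -0.2, -0.3, 0], [0.034, 0, -0.3, -0.3, 0], [0.034, 0, -0.4, -0.3, 0], [0.034, 0, -0.5, -0.3, 0]]]' | python3 inch.py >/dev/null;  echo '[[[0.034, 0, -0.1, 0, 0], [0.034, 0, -0.2, 0, 0], [0.034, 0, -0.25, 0, 0], [0.034, 0, -0.25, 0, 0]]]' | python3 inch.py
python3 - <<'E'
from h import *
for n in("side","top"): cv2.imwrite(f"pics/{n[0]}6.png",eyes.grab_frame(n)[:,:,::-1])
s=cv2.imread("pics/s6.png");t=cv2.imread("pics/t6.png")
c=lambda i,x,y:cv2.resize(i[y:y+130,x:x+160],None,fx=2.5,fy=2.5,interpolation=cv2.INTER_CUBIC)
cv2.imwrite("pics/d6.png",np.vstack([np.hstack([c(s,312,172),c(t,52,118)]),np.hstack([cv2.resize(s[125:225,125:325],(400,200)),cv2.resize(t[145:245,280:480],(400,200))])]))
E
```

```text
clock: 24.93
ee_pos: [0.6299, -0.0432, 0.314]
eef_rot: [[-0.988, -0.157, 0.0], [-0.157, 0.988, -0.002], [0.0, -0.002, -1.0]]
force: [-0.9, -0.2, -0.3]
opening: 0.0339
grip_force: 0.0
```

View pics/d6.png

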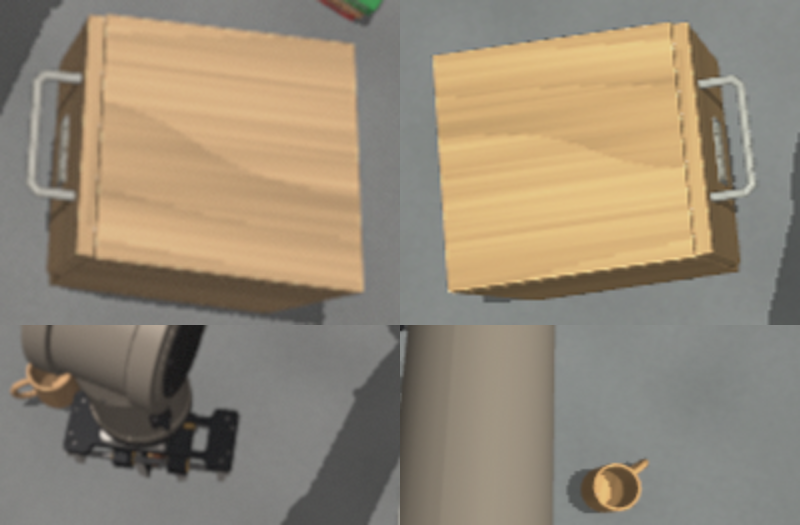

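The picture shows the drawer flush with the unit: the panel joint is closed in both views, with the handle at about side px (326,225) and top px (350,172). The mug hasn't moved and the car is hidden by the arm, which never came near it. Handing in.

```bash
echo '[[[0.034, 0, 0, 0, 0], [0.034, 0, 0, 0, 0], [0.034, 0, 0, 0, 0]]]' | python3 inch.py | head -2; python3 -c "from rig import r, eyes;print(r.finish_job())"
```

```text
clock: 25.28
ee_pos: [0.63, -0.0357, 0.3137]
the job is handed in; nothing more can be done
None
```

The job is handed in at about 25 s. The drawer was pulled to its stop, the loose beaker was nested upright without pressing and let go, and the drawer was slid shut; the mug stands where it was, and the car was hidden by the arm in the last pictures.

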